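Proof-load a milled test piece with its sprung pull gauge

ROBOT

A 6-joint arm with a two-finger parallel gripper is mounted at the origin on the work surface. World frame = base frame: x ahead of the robot, y to its left, z up, the work surface at z = 0. Lengths are in m, angles in degrees, forces in N, time in s.
With the tool pointing down it reaches from about 0.275 to 0.725 m from the base axis. Payload 5.6 kg.
Tool frame: the origin (TCP) lies midway between the tips of the shut fingers; the grasp point (between the pads) lies bot.grasp_offset behind it (bot.grasp_offset is the distance from the TCP to the grasp point, in m); z points along the fingers, y is the direction in which the jaws open and shut (so a half turn about z gives the same grasp; the last joint's range is limited). The gripper opens to 85 mm and grips with 20 to 120 N. Pads are 22 mm wide; open, the fingers measure 114 mm over their backs; the gripper's body (76 mm by 85 mm) begins 54 mm behind the grasp point. The pads swing forward as they close: fully open they stand 13 mm farther back than shut.
Start: joints at [-53.308, 14.616, 6.199, 0, -81.583, -16.306], TCP at [0.192, -0.516, 0.231] pointing down, gripper open.
Joint ranges: [-168.99, 168.99], [-69.2, 112.95], [-62.41, 85.93], [-164.36, 98.24], [-168.68, -3.75], [-174.98, 174.98]. Speed limits (degrees/s): [147.25, 147.25, 180, 180, 180, 180].

INTERFACE

Orientations are given as a 3x3 rotation matrix whose columns are the frame's x, y, z axes.
In Python, from cell import bot, imaging gives the robot as it stands. The module is installed in compiled form; this text tells all that it offers. Calls block until the motion is done:
- bot.reach(position, orientation): joint-space move of the TCP to a pose.
- bot.move_l(position, vel=0.15, orientation=None, force_limit=None): straight line of the TCP; orientation=None keeps the orientation; vel is the mean speed in m/s. With force_limit (N) it stops when the force on the tool has changed by that much, and returns True; else False.
- bot.move_j(angles): joint-space move.
- bot.move_gripper(opening, squeeze=None): opening from 0.0 (shut) to 1.0 (fully open); squeeze is the grip in N (None keeps the last); returns when the fingers have stopped.
- bot.pause(seconds).
- bot.solve_ik(position, orientation): joint angles nearest the present ones, or None.
- bot.sense(): the state.
- imaging.get_image(name): name is "scene" or "top" or "wrist"; returns (picture, depth): 480x640x3 uint8, red, green, blue; 480x640 float32, m along the optical axis (not along the pixel's ray), 0 where there is no reading.
- imaging.calibration(name): a dict with "vfov" (degrees; the focal length in pixels is half the picture's height over the tangent of half this angle, whatever the lens; pixels are square), "cx", "cy" (the principal point, pixels), "k1" (the pictures are not rectified: a ray, as slopes to the right and down, at radius r is drawn at 1 + k1 r^2 times it, then the intrinsics apply), "position" and "attitude" of the camera in the world. Camera axes: x right, y up, looking along -z (the intrinsics and any distortion apply to the point x, -y, -z); pixel columns grow to the right and rows downward; lengths in m; the calibration is good to about 2 mm. A picture is of the moment at which its call begins: read the wrist's pose just before it. calibration takes no time and is no camera call; for the wrist camera it gives the pose at the moment of the call.
A pose or a line that the arm cannot do raises bot.PlanningError and nothing moves.
- bot.finish_job(): hands the job in, once; it reports no verdict.
The state is a dict: "clock": time; "joint_positions": joint angles; "joint_vel": joint speeds; "joint_torque": joint torques, N m; "tcp_pos": TCP position; "ee_rot": TCP orientation; "force": force on the tool from outside, world axes, zero at the start; "torque": the same for the moment, N m; "gripper_width": opening from 0.0 (shut) to 1.0 (fully open).
Only numpy, scipy, OpenCV 4.12 (cv2) and the standard library are available. Lean on these libraries where they do the work, as an engineer would, in place of code of your own. Each camera call takes 0.05 s, during which the arm holds its last target. There are 200 camera calls.

TASK

Two pull gauges stand side by side; take the one that holds the faceted dome piece. Pull its white paddle straight out of the barrel until its pointer stands between the two black fins of the set mark, without dragging it well past them, hold it there for two seconds, then ease it back fully home (do not let it snap) and let go. Leave the other gauge, and the fins' setting, as they are.

Things in the scene. Friction and masses are not known exactly. Their poses are not given: they have to be found in the camera images.
- pull_grip (a point): Grip point of the dome gauge's white paddle: upright plate 14 mm thick along the pull (local x), 36 mm wide (y), from 42 mm (rod and foot below) to 101 mm above the bench; point at its centre, 77 mm up. Local x runs from paddle to spring barrel and dome piece: pull along -x; z up. Home, the barrel's cap (52 mm high) begins 59 mm off at +x. Thin black pointer at its foot, same x, to y = -45 mm.
- pull_mark (a point): Centre of the dome gauge's mark, 36 mm above the bench: two black fins, tops 42 mm up, inner faces 26 mm apart along the pull, on a clamped clip 38 mm to local -y of the paddle's line. Axes as the grip's. Set 40 to 80 mm along local -x from the pointer's home; the pointer is centred in it when pull_grip and pull_mark agree along local x.
- pull_slide (a joint): Pull-out of the dome gauge's slide, m: 0 home, 0.105 end stop. A spring draws it home: 1 N at 0, 11 N at 80 mm; let go far out it snaps back. This gauge (fixed grey base 330 x 110 x 8 mm, metal barrel) holds the white piece with a round 104 mm flange and six-sided faceted dome, top 107 mm up, behind the barrel.
- spare_slide (a joint): Pull-out of the other gauge's slide, m (0 home). Same build with its own fins, but it holds a white test piece with a flat rectangular top, 78 mm wide and 80 mm up. Leave it alone.

How it is judged (in metres and radians):
On the way:
1. the pointer is held between the fins of the mark for 1.5 s (x of pull_grip in the frame of pull_mark between -0.013 and 0.013 m), for 1.5 s.
At the end, for the whole second after the job is handed in: after the pointer has stood between the fins (within 13 mm of the mark's centre) for 1.5 s, the dome gauge's slide is back home (within 6 mm) and at rest, let go; the other gauge's slide is home (within 6 mm) (value of joint each of pull_slide, spare_slide below 0.006 m and velocity of joint pull_slide between -0.02 and 0.02 m/s); the robot touches nothing.
It fails at once if the dome gauge's slide snaps back, faster than 0.5 m/s (velocity of joint pull_slide below -0.5 m/s).
It fails at once if the pointer is dragged more than 30 mm past the mark's centre (x of pull_grip in the frame of pull_mark below -0.03 m).
It fails at once if the other gauge's slide is pulled out more than 15 mm (value of joint spare_slide above 0.015 m).
It fails at once if the mark's setting is shifted by more than 6 mm (distance of pull_mark from where it was at the start of the episode above 0.006 m).
It also fails if it takes over 38 s, if anything falls off the work surface, if the arm or the gripper's body presses on something with over 40 N, if the wrist force passes 120 N, or if a joint passes its speed limit or range.

## Working session

There is one attempt and no reset: what is moved stays moved. The work goes in short steps, each a Python script; the robot and the scene stay as the last script left them, time stands still between calls to the robot, and variables do not carry over. Pictures are saved under pics/ and viewed, about 8 in all and at most 12, crops included, and the job is handed in when it is done.

```bash
mkdir -p pics
cat > h.py <<'E'
import numpy as np, cv2
from cell import bot, imaging
def snap(n,f):
    c=imaging.calibration(n); p,d=imaging.get_image(n)
    np.savez('pics/'+f,p=p,d=d,**{k:np.array(v) for k,v in c.items()})
    cv2.imwrite(f'pics/{f}.png',p[...,::-1]); return c,p,d
def load(f):
    z=np.load(f'pics/{f}.npz'); return {k:z[k] for k in z},z['p'],z['d']
def rays(c,uv):
    uv=np.atleast_2d(np.array(uv,float)); f=240/np.tan(np.radians(float(c['vfov']))/2)
    K=np.array([[f,0,float(c['cx'])],[0,f,float(c['cy'])],[0,0,1]])
    n=cv2.undistortPoints(uv[:,None],K,np.array([float(c['k1']),0,0,0,0]))[:,0]
    return np.c_[n[:,0],-n[:,1],-np.ones(len(n))]
def R(c):
    return np.array(c['attitude'],float).reshape(3,3)
def on_plane(c,uv,z):
    o=np.array(c['position']); r=rays(c,uv)@R(c).T
    return o+r*((z-o[2])/r[:,2])[:,None]
def by_depth(c,uv,d):
    uv=np.atleast_2d(uv); return np.array(c['position'])+(rays(c,uv)*d[uv[:,1],uv[:,0]][:,None])@R(c).T
E
python3 - <<'E'
from h import *
for n in ('scene','top'):
    c,p,d=snap(n,n+'0'); print(n,c)
E
```

```text
scene {'vfov': 43.31291976552045, 'cx': 317.07205361361844, 'cy': 236.8271523117518, 'k1': -0.21035444338687356, 'position': array([0.81819286, 0.39770439, 0.77316137]), 'attitude': array([[-0.87807181, -0.37781323,  0.29367849],
       [ 0.47830601, -0.7116702 ,  0.51453755],
       [ 0.01460314,  0.59226911,  0.80560788]])}
top {'vfov': 51.843309363399314, 'cx': 315.96549717061686, 'cy': 240.20468158862522, 'k1': -0.13821136038942503, 'position': array([ 0.46372833, -0.0157743 ,  0.892896  ]), 'attitude': array([[-0.02786501,  0.98738557, -0.155863  ],
       [-0.99934926, -0.0239443 ,  0.02697635],
       [ 0.02290403,  0.15651327,  0.98741025]])}
```

View pics/top0.png

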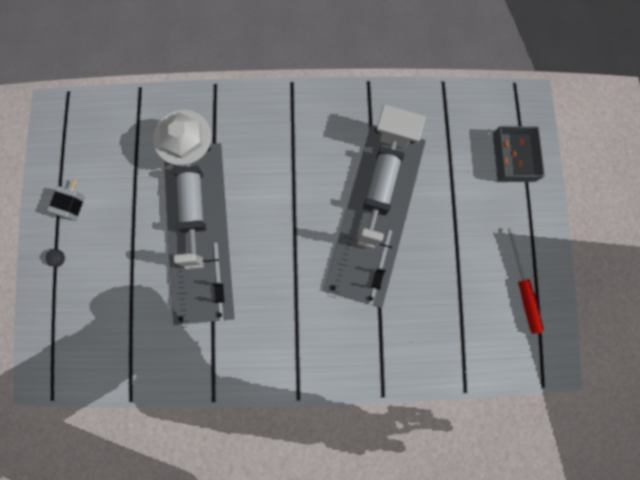

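View pics/scene0.png

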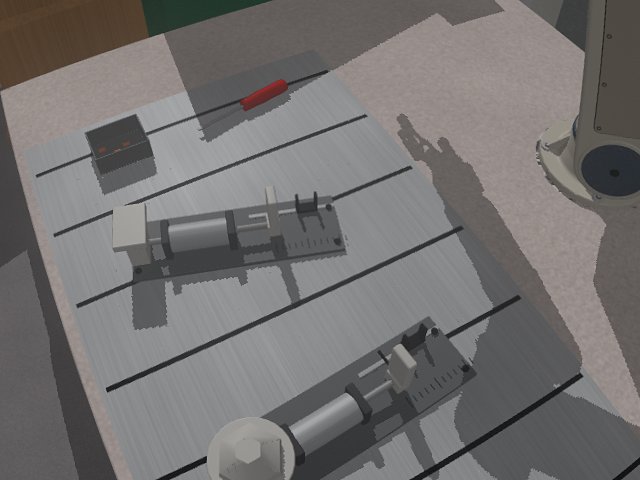

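The top view shows the dome gauge at left: dome (182,138), paddle (188,261), fins (218,293). The spare with its rectangular block is at (400,122). The scene view agrees, with the dome at (250,455), the paddle at (402,368) and the fins at (414,335).

Run:
```python
from h import *
c,p,d=load('top0')
def cloud(u0,u1,v0,v1):
    u,v=np.meshgrid(np.arange(u0,u1),np.arange(v0,v1)); uv=np.c_[u.ravel(),v.ravel()]
    P=by_depth(c,uv,d); return uv[d[uv[:,1],uv[:,0]]>0],P[d[uv[:,1],uv[:,0]]>0]
uv,P=cloud(165,215,245,275)
m=(P[:,2]>.094); print('paddle',m.sum(),np.median(P[m],0),P[m].min(0),P[m].max(0)); print(cv2.minAreaRect(P[m][:,:2].astype(np.float32)*1000))
uv,P=cloud(205,235,275,315); m=P[:,2]>.03
print('fins',m.sum(),np.median(P[m],0),P[m].min(0),P[m].max(0)); print(cv2.minAreaRect(P[m][:,:2].astype(np.float32)*1000))
uv,P=cloud(140,225,100,170); m=P[:,2]>.098
print('dome',m.sum(),P[m].mean(0),P[m][:,2].max())
# flange via mask
m=(P[:,2]>.03); r=cv2.minEnclosingCircle(P[m][:,:2].astype(np.float32)*1000);print('flange',r)
# barrel ridge: points z in mid
uv,P=cloud(165,215,175,225)
rid=[]
for v in range(178,222,4):
    q=P[(uv[:,1]==v)&(P[:,2]>.025)]; rid.append(q[np.argsort(-q[:,2])[:7]].mean(0))
rid=np.array(rid); print(rid[::3]); k=np.polyfit(rid[:,0],rid[:,1],1); print('axis deg',np.degrees(np.arctan(k[0])))
# base edge, z .008
uv,P=cloud(160,240,140,325); m=abs(P[:,2]-.008)<.003
print('base',m.sum(),cv2.minAreaRect(P[m][:,:2].astype(np.float32)*1000))
```

```text
paddle 179 [0.56479199 0.17583932 0.1009568 ] [0.55839445 0.15915267 0.09405502] [0.57295213 0.19553611 0.10484544]
((564.8720703125, 177.35855102539062), (14.157382011413574, 36.003013610839844), 4.011030197143555)
fins 47 [0.52480838 0.13574724 0.04187346] [0.49489843 0.12857461 0.03122723] [0.52932966 0.14252272 0.04577363]
((512.192138671875, 135.6563720703125), (34.10860824584961, 12.188604354858398), 3.5336008071899414)
dome 569 [0.78227585 0.1923769  0.10425892] 0.11138110536738399
flange ((779.9625854492188, 194.18197631835938), 57.60039520263672)
[[0.71359883 0.19082059 0.0519826 ]
 [0.69185471 0.18704246 0.05078504]
 [0.66982907 0.18635578 0.05183889]
 [0.64831041 0.18376956 0.05148874]]
axis deg 6.596455032416532
base 6989 ((628.1932373046875, 174.12255859375), (339.16180419921875, 144.4434814453125), 1.359405755996704)
```

Sizes match: paddle 14x36 mm at z 0.101, fins 34 mm overall, and the axis is about 4.2° from three cues. Next I hover over it and check with the wrist camera.

Run:
```python
from h import *
print(bot.grasp_offset)
a=np.radians(4.2); x=np.array([np.cos(a),np.sin(a),0]); z=np.array([0,0,-1.])
best=None
for s in (1,-1):
    y=s*x; O=np.c_[np.cross(y,z),y,z]; q=bot.solve_ik([.54,.165,.25],O); print(s,q)
    if q is not None and (best is None or abs(q[5])<best[0]): best=(abs(q[5]),s,O)
print('s',best[1]); np.save('O.npy',best[2])
bot.reach([.54,.165,.25],best[2]); print(bot.sense()['clock'],bot.sense()['force'])
c,p,d=snap('wrist','w1'); print(c)
```

```text
0.0187
1 [ 32.86023322  16.0533989   10.82907531   0.         -84.77567641
 151.33976678]
-1 [ 32.86023322  16.0533989   10.82907531   0.         -84.77567641
 -28.66023322]
s -1
2.8 [ 0.26188375 -0.00543372 -0.42020444]
{'vfov': 62.837910768860475, 'cx': 318.09604496229264, 'cy': 244.1942493268858, 'k1': -0.08764771836048896, 'position': array([0.54538138, 0.0841896 , 0.39233337]), 'attitude': array([[-0.99737489,  0.06931176,  0.02095742],
       [-0.07239341, -0.94810268, -0.30961347],
       [-0.00159007, -0.31031788,  0.95063152]])}
```

View pics/w1.png

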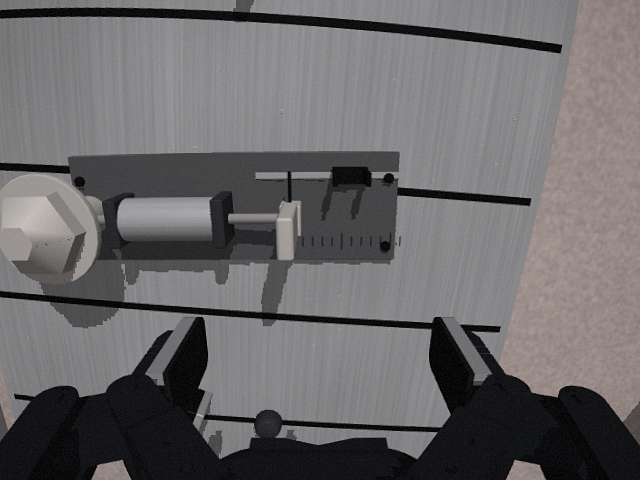

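The wrist view shows the paddle at (288,230), the pointer at (289,186) and the fin clip at (333–371, 167–185), with the barrel cap edge at (232,215). I'll measure these with depth.

Run:
```python
from h import *
c,p,d=load('w1')
u,v=np.meshgrid(np.arange(0,440),np.arange(140,310)); uv=np.c_[u.ravel(),v.ravel()]; P=by_depth(c,uv,d)
def box(n,s,lo,hi):
    m=(uv[:,0]>=s[0])&(uv[:,0]<s[1])&(uv[:,1]>=s[2])&(uv[:,1]<s[3])&(P[:,2]>lo)&(P[:,2]<hi)
    r=cv2.minAreaRect(P[m][:,:2].astype(np.float32)*1000); print(n,m.sum(),np.round(P[m].mean(0),4),r); return P[m]
pd=box('paddle',(265,315,190,275),.096,.106)
fn=box('fins',(322,382,155,195),.034,.047)
pt=box('pointer',(280,298,170,203),.025,.05)
bs=box('base',(60,410,145,270),.004,.012)
dm=box('dome',(0,110,170,300),.1,.112)
a=np.radians(4.2)
for n,q in(('paddle',pd),('fins',fn),('pointer',pt)):
    l=q[:,:2]@np.array([[np.cos(a),-np.sin(a)],[np.sin(a),np.cos(a)]]); print(n,'local range',np.percentile(l,[2,98],axis=0).round(4).tolist(),l.mean(0))
img=cv2.resize(p[140:220,230:400],None,fx=4,fy=4,interpolation=2); cv2.imwrite('pics/w1c.png',img[...,::-1])
```

```text
paddle 782 [0.565  0.177  0.1003] ((565.172119140625, 178.19155883789062), (14.163993835449219, 36.38123321533203), 4.315140724182129)
fins 140 [0.5105 0.1351 0.0411] ((511.511474609375, 135.53880310058594), (32.88047409057617, 12.068574905395508), 4.469691753387451)
pointer 128 [0.5675 0.1493 0.0366] ((568.8179321289062, 148.60922241210938), (14.198415756225586, 30.085620880126953), 5.5090012550354)
base 24171 [0.6023 0.1684 0.008 ] ((624.9390869140625, 181.13546752929688), (338.4885559082031, 118.06368255615234), 4.400060653686523)
dome 1766 [0.7799 0.1925 0.1052] ((780.627197265625, 193.9195098876953), (40.528404235839844, 43.156986236572266), 5.923454761505127)
paddle local range [[0.5698, 0.1186], [0.5833, 0.1528]] [0.57640833 0.13518876]
fins local range [[0.5041, 0.0918], [0.5365, 0.1036]] [0.51905399 0.09737409]
pointer local range [[0.5731, 0.092], [0.5826, 0.1215]] [0.57689166 0.10734715]
```

View pics/w1c.png

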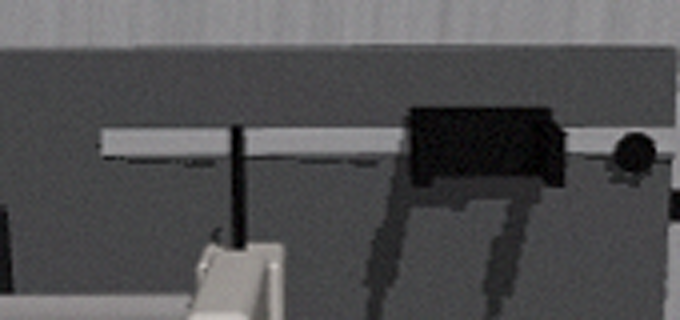

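Both views agree: the mark is 56 mm along -x (within 40–80), 38 mm to the side, and the axis is 4.3°. Now I grasp across the paddle's thickness.

Run:
```python
from h import *
a=np.radians(4.3); x=np.array([np.cos(a),np.sin(a),0]); z=np.array([0,0,-1.]); y=-x
O=np.c_[np.cross(y,z),y,z]; g=np.array([.5652,.1779,.077-bot.grasp_offset])
bot.move_gripper(.55)
bot.move_l(g+[0,0,.1],orientation=O)
print('hit',bot.move_l(g,vel=.08,force_limit=8))
bot.move_gripper(0,squeeze=40)
s=bot.sense(); print(s['clock'],s['tcp_pos'],s['force'],s['gripper_width'])
c,p,d=snap('wrist','w2'); c,p,d=snap('scene','s2')
cv2.imwrite('pics/s2c.png',cv2.resize(p[240:480,300:620],None,fx=2,fy=2)[...,::-1])
```

```text
hit False
5.9 [0.56564816 0.17801934 0.05871682] [0.95395961 0.64611694 1.90973099] 0.15389481288972115
```

View pics/w2.png

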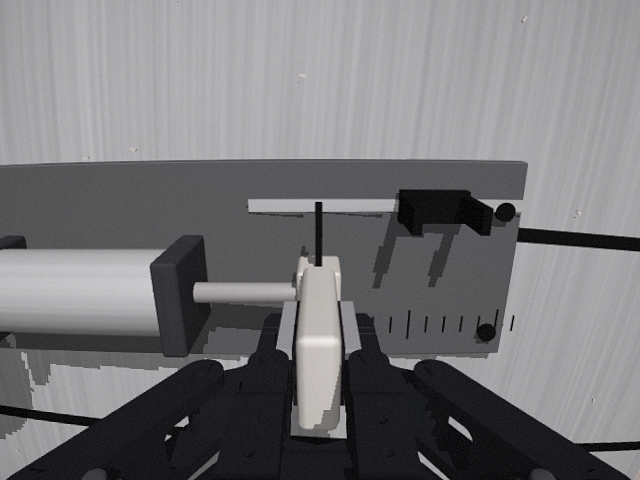

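The wrist view shows the paddle between the pads at (320,330), and the opening of about 13 mm fits its thickness. The pointer is at (319,235) and the fins at (410–480,210). Now I pull 56 mm.

Run:
```python
from h import *
a=np.radians(4.3); x=np.array([np.cos(a),np.sin(a),0])
s=bot.sense(); t0=np.array(s['tcp_pos']); np.save('t0.npy',t0)
bot.move_l(t0-.056*x,vel=.035)
s=bot.sense(); print(s['clock'],(np.array(s['tcp_pos'])-t0)@x,s['force'],s['gripper_width'])
c,p,d=snap('wrist','w3')
```

```text
7.7417 -0.055486430576930465 [ 7.44407963 -1.62863815 -2.11595208] 0.15666908424863515
```

View pics/w3.png

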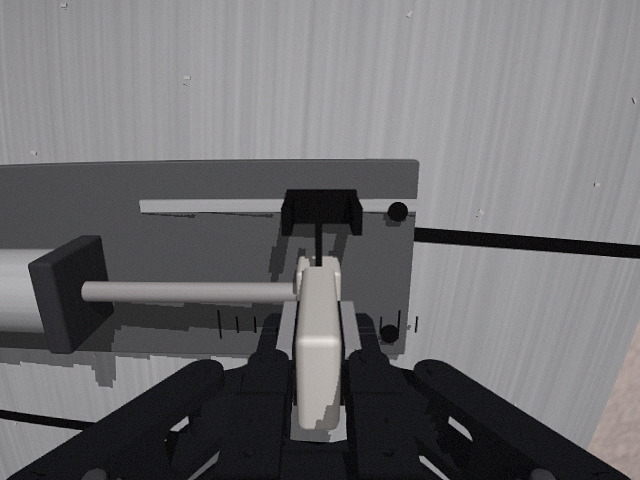

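The pointer (319,235) stands midway between the fins (inner faces at about 292 and 352). The force of about 7.4 N fits the spring. Next I hold, ease back, release and retreat.

Run:
```python
from h import *
a=np.radians(4.3); x=np.array([np.cos(a),np.sin(a),0]); t0=np.load('t0.npy')
bot.pause(2.3)
bot.move_l(t0,vel=.03)
print('home stop',bot.move_l(t0+.002*x,vel=.01,force_limit=6))
s=bot.sense(); print(s['clock'],(np.array(s['tcp_pos'])-t0)@x,s['force'],s['gripper_width'])
bot.move_gripper(.5)
p=np.array(bot.sense()['tcp_pos']); bot.move_l(p+[0,0,.14],vel=.12)
bot.move_l(np.array([.54,.165,.25]),vel=.12)
bot.pause(.3); s=bot.sense(); print(s['clock'],s['force'])
c,p,d=snap('wrist','w4'); c1,p1,d1=load('w1')
for n,(c,p,d) in (('before',(c1,p1,d1)),('after',(c,p,d))):
    u,v=np.meshgrid(np.arange(200,440),np.arange(130,300)); uv=np.c_[u.ravel(),v.ravel()]; P=by_depth(c,uv,d)
    l=P[:,:2]@x[:2]; w=P[:,:2]@[-x[1],x[0]]
    m=(P[:,2]>.096)&(P[:,2]<.106); f=(P[:,2]>.034)&(P[:,2]<.047)&(l<.54)&(l>.49)&(w<.11)
    print(n,'paddle',m.sum(),l[m].mean(),'fins',f.sum(),np.percentile(l[f],[2,98]))
```

```text
home stop True
12.3167 0.00013230382588419592 [-2.44361754  0.06162448  5.00561866] 0.15320398012734934
14.9667 [0.69094753 0.65876337 0.12217174]
before paddle 782 0.5766433989259965 fins 140 [0.50425222 0.53666903]
after paddle 780 0.5766722459965256 fins 161 [0.50397437 0.53710373]
```

View pics/w4.png

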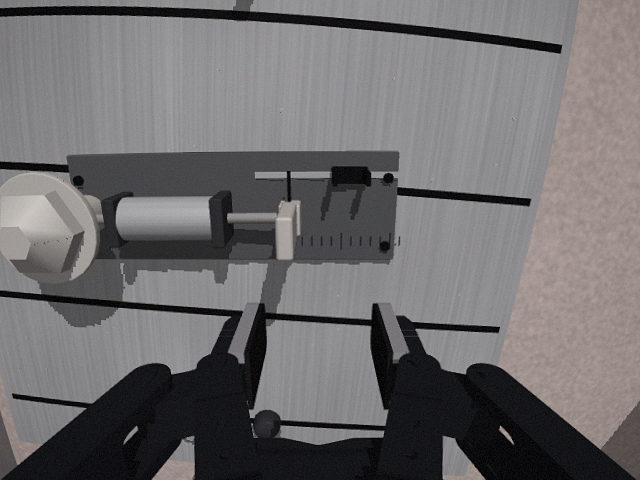

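The paddle is home at (288,230), the fins are unmoved, and the gripper is clear.

```bash
python3 -c "
from cell import bot
bot.finish_job()"
```

```text
the job is handed in; nothing more can be done
```

I pulled the dome gauge's paddle out about 55.5 mm and held it there for 2.3 s. I then eased it home at 30 mm/s, let go, backed the arm off and handed the job in. The clock read about 15 s of the 38 s allowed.

- **At the mark:** the wrist picture showed the pointer midway between the fins, and the pull force of about 7.6 N matched the spring.
- **Back home:** the paddle is within 0.1 mm of where it started. The fins' edges measured within about 0.5 mm of their first positions, and the gripper was clear of everything.
- **Seating:** a final 2 mm push to seat the slide stopped at its force limit almost at once, as expected at the home stop.
- **Other gauge:** the arm never went near it, but I took no picture of it at the end.

No check failed or disagreed in the final measurements. One early estimate of the pull direction, from the barrel's ridge, gave 6.6°. I set it aside because the paddle, dome and base all gave 4.0 to 4.5°.

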